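# Wind the syringe pump's plunger up to the gauge mark

## Robot

A 7-joint arm with a two-finger parallel gripper is mounted at the origin on the work surface. World frame = base frame: x ahead of the robot, y to its left, z up, the work surface at z = 0. Lengths are in m, angles in rad, forces in N, time in s.
With the tool pointing down it reaches from about 0.35 to 0.775 m from the base axis. Payload 3.1 kg.
Tool frame: the origin (TCP) lies at the very end of the fingers, on their centre line; the grasp point (between the pads) lies 19 mm behind it; z points along the fingers, y is the line along which they close (so a half turn about z gives the same grasp; the last joint's range is limited). The gripper opens to 85 mm and grips with 20 to 120 N. Pads are 22 mm wide; open, the fingers measure 114 mm over their backs; the gripper's body (76 mm by 85 mm) begins 54 mm behind the grasp point. The pads swing forward as they close: fully open they stand 13 mm farther back than shut.
Start: joints at [1.149, 0.311, 0.014, 1.512, -0.004, 1.319, -0.027], TCP at [0.204, -0.511, 0.231] pointing down, gripper open.
Joint ranges: [-2.7, 2.7], [-0.3, 1.91], [-1.27, 1.3], [0.12, 2.57], [-1.44, 4.58], [0.2, 2.03], [-3.05, 3.05]. Speed limits (rad/s): [2.79, 2.79, 3.14, 3.14, 3.14, 3.14, 3.14].

## Interface

Orientations are given as a unit quaternion [w, x, y, z].
In Python, from station import robot, capture, get_calibration gives the robot as it stands.
- The arm moves only by the tool step_arm, never from a script. Its argument "increments" is a list of rows, each an object of numbers: "dx", "dy", "dz": the shift along the world's x, y, z in cm; "ax", "ay", "az": the turn, a rotation vector about the world's x, y, z in degrees; "grip": the closure, from 0 (fully open) to 1 (shut). A call has 1 to 12 rows; each row is the pose to reach, as a shift and turn from the pose commanded when the call began; what a row does not reach only later rows make up. A row lasts 1/10 s, in which the tool goes at most 50 mm and 8.59 degrees, less where a joint would pass 70% of its speed; a pose out of reach is approached as far as the arm can. A call with a gripper value outside its range is refused whole. The fingers move at their own pace and stop on an object; "squeeze" is the grip in N (left out, the last holds). Time passes only in rows, so rows that repeat a pose let the fingers close. It gives the time, the measured TCP pose, the force, the opening and the grip force at its end, in the units of the state.
- robot.state(): the state, without advancing time (a new reading comes with each control period).
- capture(name): name is "scene" or "top"; returns the picture (480x640x3 uint8, red, green, blue); there is no depth.
- get_calibration(name): a dict with "fovy" (degrees; the focal length in pixels is half the picture's height over the tangent of half this angle, whatever the lens; pixels are square), "cx", "cy" (the principal point, pixels), "extrinsics" (4x4, takes a point from camera to world coordinates). Camera axes: x right, y up, looking along -z (the intrinsics and any distortion apply to the point x, -y, -z); pixel columns grow to the right and rows downward; lengths in m; the calibration is good to about 2 mm. A picture is of the moment at which its call begins. get_calibration takes no time and is no camera call.
- robot.finish_job(): hands the job in; it is judged then, once.
The state is a dict: "t": time; "q": joint angles; "qd": joint speeds; "joint_efforts": joint torques, N m; "tool_pos": TCP position; "eef_rot": TCP orientation; "force": force on the tool from outside, world axes, zero at the start; "moment": the same for the moment, N m; "finger_gap": finger opening in m; "grip_force": force on a finger pad.
Only numpy, scipy, OpenCV 4.12 (cv2) and the standard library are available. Lean on these libraries where they do the work, as an engineer would, in place of code of your own. Each camera call takes 0.05 s, during which the arm holds its last target. There are 200 camera calls.

## Task

Roll the knurled wheel in the slot on top of the syringe pump under a light fingertip, stroke by stroke, so that the pusher block closes its gap to the plunger and drives the piston on until its front edge lines up with the thick mark around the glass barrel, then lift the finger away. Do it by the wheel alone: do not touch the pusher, the plunger or the syringe, do not run past the mark, and leave the things standing round the pump where they are.

Things in the scene. Friction and masses are not known exactly. Their poses are not given: they have to be found in the camera images.
- pump: white syringe pump fixed to the table, 130 mm (its x) by 340 mm (its y), origin under its centre on the table. y runs lengthwise from the drive housing with the wheel (-y end) to the syringe (+y end); the -x side faces the robot. Drive housing: last 70 mm at -y, flat top 70 mm high, the highest thing within 45 mm of the wheel's middle. Pusher up to 127 mm high, clamp knob at +y end 146 mm.
- wheel: aluminium knurled (straight-fluted) thumbwheel in a slot of the drive housing, turning about the pump's y axis; origin at its centre, 62 mm above the table, 135 mm to -y of the pump's centre. 54 mm diameter over the flutes, 18 mm wide; rim top at 89 mm, 19 mm proud of the housing. See wheel_centre for how it works.
- wheel_centre (a point): the wheel's centre again, with the pump's axes, not turning. Rolling the top of the rim towards the robot (pump -x) drives the pusher towards the syringe (+y), 25 mm a turn, 1.5 mm per 10 mm of rim; the other way draws it back. The wheel turns stiffly (2 N at the rim) and stays where left. Pressing with 5 to 15 N turns it; never pinch it or exceed 40 N.
- pusher: grey pusher block on the two guide rods and the leadscrew, 26 mm thick along y, 112 mm wide below, 50 mm above; origin in the middle of its flat front (+y) face, at the height of the plunger's axis (108 mm above the table). Not to be touched.
- plunger: steel plunger, thumb-plate 34 mm across; origin in the middle of the thumb-plate's rear (-y) face, which the pusher's front face meets. At the start they are 2 to 22 mm apart along the pump's y. It slides along y against 1.5 N and stays where left; the pusher pushes it on but cannot pull it back. Not to be touched.
- piston_edge (a point): centre of the front (+y) edge of the black piston, 28 mm across, inside the glass barrel, 105 mm ahead of the plunger's origin; it moves with the plunger
- syringe: glass syringe, barrel 30 mm across and about 100 mm long, fixed in the pump's cradle with its axis along the pump's y, 108 mm above the table; origin at the rear face of its steel flange. Not to be touched.
- gauge_mark (a point): centre of the thick black mark (2 mm wide ring all round the barrel; the other graduations are short thin ticks), on the barrel's axis 40 mm ahead of the syringe's origin, axes as the pump's. At the start the piston's front edge is 6 to 14 mm short of it (-y side).
- spanner: loose steel spanner 150 mm long lying on the table by the pump; origin under its middle
- jar: loose glass jar with a white cap, 48 mm across, 62 mm high; origin at the centre of its foot
- vial: loose amber glass vial with a black cap, 24 mm across, 50 mm high; origin at the centre of its foot
- mouse: loose black computer mouse about 70 mm long, 33 mm high; origin on its underside

How it is judged:
On the way:
1. the pusher has come up against the plunger, the piston still short of the mark (y of pusher in the frame of plunger above -0.0015 m and y of piston_edge in the frame of gauge_mark below -0.002 m).
At the end, for the whole second after the job is handed in: The piston's front edge lies within 2 mm of the middle of the thick mark, the pusher rests against the plunger (within 2.5 mm), wheel and plunger are still (y of piston_edge in the frame of gauge_mark between -0.002 and 0.002 m and y of pusher in the frame of plunger above -0.0025 m and angular speed of wheel below 0.1 rad/s and linear speed of plunger below 0.002 m/s); the robot touches nothing.
It fails at once if the robot touches the pusher, the plunger or the syringe (over 1 N) (contact force between any of the arm, the fingers and pusher above 1 N or contact force between any of the arm, the fingers and syringe above 1 N).
It fails at once if the wheel is clamped or pressed with more than 40 N (contact force between the fingers and wheel above 40 N).
It fails at once if the piston is run more than 3 mm past the mark (y of piston_edge in the frame of gauge_mark above 0.003 m).
It fails at once if a bystander is moved more than 15 mm or lifted (distance of any of spanner, jar, vial, mouse from where it was at the start of the episode above 0.015 m).
It also fails if it takes over 69 s, if anything falls off the work surface, if the arm or the gripper's body presses on something with over 40 N, if the wrist force passes 120 N, or if a joint passes its speed limit or range.

## Working session

There is one attempt and no reset: what is moved stays moved. The work goes in short steps, Python scripts to look and compute and a tool call to move; the robot and the scene stay as the last step left them, time stands still between calls to the robot, and variables do not carry over. Pictures are saved under pics/ and viewed, at most 10 in all, crops included, and the job is handed in when it is done.

Besides the shell and the picture viewer there is one more tool, called as a command line: name --argument value ..., lists and objects as JSON in quotes. step_arm: Moves the arm, as the interface text tells. Its arguments: {"type":"object","properties":{"increments":{"type":"array"},"squeeze":{"type":"number"}},"required":["increments"]}

```bash
mkdir -p pics; python3 - <<'E'
from station import robot,capture,get_calibration
import cv2,numpy as np
for n in("scene","top"):
    im=capture(n); cv2.imwrite(f"pics/{n}0.png",im[:,:,::-1]); c=get_calibration(n)
    print(n,{k:(np.round(v,4).tolist() if not isinstance(v,str) else v) for k,v in c.items()})
s=robot.state();print({k:np.round(v,3).tolist() for k,v in s.items()})
E
```

```text
scene {'fovy': 52.3032, 'cx': 321.0083, 'cy': 233.7268, 'extrinsics': [[-0.4648, -0.5785, 0.6703, 0.9935], [0.8854, -0.295, 0.3593, 0.2587], [-0.0102, 0.7604, 0.6493, 0.5066], [0.0, 0.0, 0.0, 1.0]]}
top {'fovy': 46.0945, 'cx': 317.631, 'cy': 231.2357, 'extrinsics': [[-0.0158, 0.9966, -0.0805, 0.465], [-0.9995, -0.0137, 0.0277, 0.0387], [0.0265, 0.0809, 0.9964, 1.0065], [0.0, 0.0, 0.0, 1.0]]}
{'t': 0.1, 'q': [1.149, 0.312, 0.014, 1.513, -0.004, 1.319, -0.027], 'qd': [-0.002, -0.002, 0.0, -0.004, -0.002, 0.0, 0.001], 'joint_efforts': [0.001, -38.085, 0.147, -23.124, 0.012, 0.008, -0.0], 'tool_pos': [0.204, -0.51, 0.23], 'eef_rot': [-0.001, 0.982, 0.189, -0.0], 'force': [1.255, -0.3, 0.183], 'moment': [-0.055, 0.016, -0.02], 'grip_force': 0.0, 'finger_gap': 0.085}
```

View pics/scene0.png

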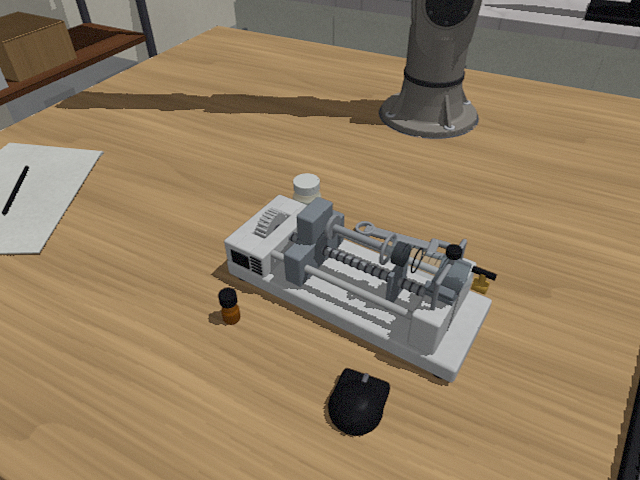

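View pics/top0.png

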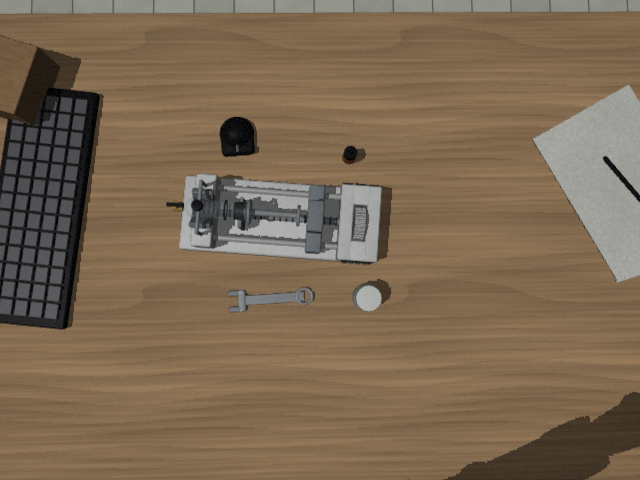

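The scene view shows the pump with the wheel at about (268,222), the piston at (400,253) and the mark near (417,260). In the top view the wheel is at (360,222), the pusher spans columns 306–325, the piston is at 243 and the ring near 226. I'll enlarge both.

```bash
cat > h.py <<'E'
import numpy as np,cv2
from station import robot,capture,get_calibration
def cal(n):
    c=get_calibration(n);T=np.array(c["extrinsics"]);f=240/np.tan(np.radians(c["fovy"])/2)
    return c,T,f
def proj(n,P):
    c,T,f=cal(n);p=(np.atleast_2d(P)-T[:3,3])@T[:3,:3]
    return np.c_[c["cx"]+f*p[:,0]/-p[:,2],c["cy"]+f*p[:,1]/p[:,2]]
def ray(n,uv):
    c,T,f=cal(n);d=T[:3,:3]@np.array([(uv[0]-c["cx"])/f,-(uv[1]-c["cy"])/f,-1]);return T[:3,3],d/np.linalg.norm(d)
def onz(n,uv,z):
    o,d=ray(n,uv);return o+d*(z-o[2])/d[2]
def tri(a,b):
    o1,d1=ray("scene",a);o2,d2=ray("top",b)
    s=np.linalg.lstsq(np.c_[d1,-d2],o2-o1,rcond=None)[0];p,q=o1+s[0]*d1,o2+s[1]*d2
    return (p+q)/2,np.linalg.norm(p-q)
E
python3 - <<'E'
from h import *
print({k:v for k,v in get_calibration("scene").items() if k not in("extrinsics",)})
s=cv2.imread("pics/scene0.png")[180:390,215:505];t=cv2.imread("pics/top0.png")[165:275,165:395]
cv2.imwrite("pics/s1.png",cv2.resize(s,None,fx=2.75,fy=2.75,interpolation=cv2.INTER_CUBIC))
cv2.imwrite("pics/t1.png",cv2.resize(t,None,fx=3.4,fy=3.4,interpolation=cv2.INTER_CUBIC))
E
```

```text
{'fovy': 52.30320109069595, 'cx': 321.00829879566857, 'cy': 233.7267778270232}
```

View pics/s1.png

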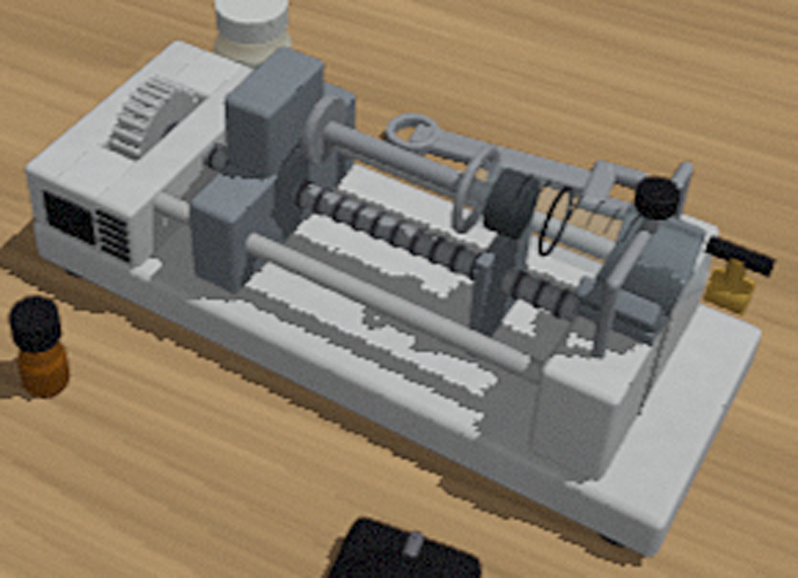

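View pics/t1.png

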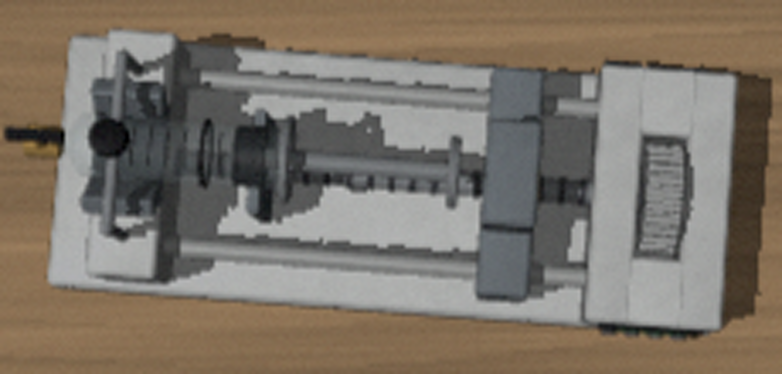

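The crops show the mark ring clearly, centred near t1 (205,153) and s1 (556,220). The piston's front edge is near t1 x≈236, the pusher front is near t1 x≈487, and the thumb plate is at t1 x≈447–460. Next I'll compute the pump pose and the lengths along its axis.

```bash
python3 - <<'E'
from h import *
T=lambda u,v:((u+.5)/3.4-.5+165,(v+.5)/3.4-.5+165)
S=lambda u,v:((u+.5)/2.75-.5+215,(v+.5)/2.75-.5+180)
H=np.array([onz("top",T(*p),.07) for p in[(603,62),(742,72),(722,330),(585,320)]])
print("housing corners",H.round(4).tolist(),"sides",[np.linalg.norm(H[i]-H[(i+1)%4]).round(4) for i in range(4)])
# scene check: housing corners far (182,42),(28,178)?,
Hs=np.array([onz("scene",S(*p),.07) for p in[(182,40),(28,180)]]);print("scene housing -y edge",Hs.round(4).tolist())
B=np.array([onz("top",T(*p),.02) for p in[(70,38),(50,285)]]);print("base +y corners",B.round(4).tolist())
print("wheel tri",tri(S(160,112),T(664,198)))
print("wheel top row onz.089",onz("top",T(664,198),.089),"ring tri",tri(S(556,220),T(205.5,153)))
for n,p,z in[("pusher front top",(488,170),.127),("plate rear top",(462,137),.125),("piston front top",(236,150),.122),("ring left",(199,152),.123),("ring right arc(bottom)",(212,152),.093),("flange",(290,150),.108)]:print(n,onz("top",T(*p),z).round(4))
o=np.vstack([H[:,:2]]);
im=cv2.imread("pics/top0.png",0)
for r in range(206,214):print(r,im[r,220:250].tolist())
E
```

```text
housing corners [[0.6216, -0.0295, 0.07], [0.6159, -0.0983, 0.07], [0.4885, -0.0853, 0.07], [0.4944, -0.0183, 0.07]] sides [np.float64(0.069), np.float64(0.128), np.float64(0.0673), np.float64(0.1277)]
scene housing -y edge [[0.4886, -0.0804, 0.07], [0.6224, -0.0871, 0.07]]
base +y corners [[0.6457, 0.2426, 0.02], [0.518, 0.2524, 0.02]]
wheel tri (array([ 0.55257064, -0.05641202,  0.07383358]), np.float64(0.0033084811122113364))
wheel top row onz.089 [ 0.55195198 -0.05629657  0.089     ] ring tri (array([0.57402704, 0.16091349, 0.1094888 ]), np.float64(0.0002489781049832511))
pusher front top [0.5624 0.0287 0.127 ]
plate rear top [0.5781 0.0405 0.125 ]
piston front top [0.5738 0.145  0.122 ]
ring left [0.5729 0.1619 0.123 ]
ring right arc(bottom) [0.5765 0.1599 0.093 ]
flange [0.5752 0.1214 0.108 ]
206 [96, 98, 99, 81, 33, 72, 65, 54, 94, 62, 92, 99, 99, 83, 42, 39, 40, 42, 38, 32, 39, 43, 40, 32, 46, 52, 62, 98, 104, 83]
207 [99, 102, 106, 85, 33, 80, 74, 56, 96, 65, 95, 100, 99, 70, 41, 42, 41, 39, 40, 41, 39, 38, 42, 38, 48, 50, 69, 97, 105, 79]
208 [96, 100, 99, 82, 36, 89, 77, 60, 99, 66, 96, 99, 100, 71, 40, 46, 44, 47, 48, 41, 47, 42, 35, 51, 57, 60, 72, 107, 108, 67]
209 [81, 86, 83, 54, 34, 71, 71, 56, 93, 64, 78, 84, 94, 70, 45, 51, 55, 54, 51, 50, 53, 52, 45, 74, 78, 76, 75, 109, 107, 66]
210 [80, 76, 73, 48, 38, 75, 60, 51, 74, 53, 59, 66, 80, 70, 51, 59, 59, 58, 56, 57, 58, 59, 55, 78, 84, 81, 80, 114, 111, 67]
211 [84, 84, 78, 47, 44, 74, 59, 54, 79, 44, 57, 80, 81, 68, 50, 59, 62, 60, 58, 57, 59, 63, 54, 84, 87, 83, 82, 120, 113, 66]
212 [85, 82, 77, 40, 36, 78, 57, 62, 78, 43, 63, 80, 85, 63, 45, 53, 59, 57, 60, 48, 58, 62, 52, 80, 82, 84, 74, 117, 111, 64]
213 [80, 82, 72, 33, 27, 77, 44, 69, 74, 43, 61, 83, 84, 55, 35, 46, 52, 50, 50, 50, 56, 51, 48, 76, 78, 81, 74, 114, 108, 58]
```

```bash
cat >> h.py <<'E'
yh=np.array([.0872,.9962]);W0=np.array([.5553,-.0565])
def s(P): return float((np.asarray(P)[:2]-W0)@yh)
E
python3 - <<'E'
from h import *
print("ring s",s(onz("top",(223.5,210),.123)),"piston s",s(onz("top",(233.1,210),.122)), "ring tri s",s((.57403,.16091)))
im=cv2.imread("pics/top0.png",0)
for r in(203,204,210,216,220):print(r,im[r,294:330].tolist())
# scene profile along the barrel axis
P=lambda sv,z:np.r_[W0+sv*yh,z]
g=cv2.imread("pics/scene0.png",0).astype(np.float32)
sv=np.arange(.19,.235,.0015)
for z in(.108,.1135):
  uv=proj("scene",[P(a,z) for a in sv]).astype(np.float32)
  print(z,[(round(a,4),int(b)) for a,b in zip(sv.tolist(),cv2.remap(g,uv[:,:1],uv[:,1:],cv2.INTER_LINEAR).ravel())])
print(proj("scene",[P(.217,.108),P(.19,.108)]))
E
```

```text
ring s 0.21855859522072718 piston s 0.2037174807490328 ring tri s 0.218217098
203 [170, 165, 164, 165, 165, 166, 163, 165, 165, 166, 166, 165, 164, 164, 109, 96, 102, 102, 101, 102, 104, 104, 98, 101, 98, 99, 100, 97, 98, 82, 58, 81, 84, 84, 83, 84]
204 [165, 162, 165, 155, 148, 147, 158, 164, 166, 167, 167, 165, 165, 165, 111, 99, 102, 105, 104, 102, 97, 101, 101, 100, 99, 95, 97, 96, 97, 84, 55, 81, 85, 82, 82, 87]
210 [83, 82, 83, 101, 98, 94, 67, 85, 88, 88, 84, 87, 142, 127, 103, 106, 105, 104, 104, 101, 100, 102, 103, 101, 103, 103, 101, 102, 98, 73, 70, 83, 84, 86, 87, 87]
216 [111, 110, 101, 115, 112, 86, 71, 67, 67, 49, 32, 29, 43, 60, 91, 106, 103, 106, 106, 106, 101, 101, 103, 102, 102, 102, 100, 102, 82, 56, 60, 77, 78, 80, 81, 80]
220 [96, 100, 102, 103, 107, 73, 103, 106, 106, 106, 50, 29, 51, 88, 104, 107, 104, 103, 105, 105, 104, 102, 100, 104, 103, 101, 104, 104, 79, 46, 32, 59, 59, 59, 56, 41]
0.108 [(0.19, 52), (0.1915, 53), (0.193, 54), (0.1945, 53), (0.196, 53), (0.1975, 53), (0.199, 54), (0.2005, 52), (0.202, 43), (0.2035, 49), (0.205, 47), (0.2065, 46), (0.208, 106), (0.2095, 161), (0.211, 167), (0.2125, 163), (0.214, 73), (0.2155, 106), (0.217, 165), (0.2185, 168), (0.22, 151), (0.2215, 61), (0.223, 122), (0.2245, 165), (0.226, 167), (0.2275, 165), (0.229, 163), (0.2305, 165), (0.232, 163), (0.2335, 165)]
0.1135 [(0.19, 57), (0.1915, 56), (0.193, 57), (0.1945, 62), (0.196, 61), (0.1975, 59), (0.199, 49), (0.2005, 52), (0.202, 55), (0.2035, 50), (0.205, 51), (0.2065, 40), (0.208, 52), (0.2095, 141), (0.211, 148), (0.2125, 149), (0.214, 111), (0.2155, 27), (0.217, 130), (0.2185, 153), (0.22, 151), (0.2215, 110), (0.223, 35), (0.2245, 124), (0.226, 151), (0.2275, 145), (0.229, 146), (0.2305, 140), (0.232, 124), (0.2335, 147)]
[[415.54725681 260.36695075]
 [394.80771915 252.11072689]]
```

The mark is at s≈218 mm from the wheel and the piston edge about 13.5 mm short of it. The pusher gap is about 11.5 mm, so the total is about 25 mm, roughly one wheel turn. The pump axis is yawed about −5°, with the wheel at (0.555, −0.0565). I'll move above it with the gripper shut.

step_arm --increments '[{"dx": 36.7,"dy": 45.3,"dz": -6,"az": -26.8,"grip": 1},{"dx": 36.7,"dy": 45.3,"dz": -6,"az": -26.8,"grip": 1},{"dx": 36.7,"dy": 45.3,"dz": -6,"az": -26.8,"grip": 1},{"dx": 36.7,"dy": 45.3,"dz": -6,"az": -26.8,"grip": 1},{"dx": 36.7,"dy": 45.3,"dz": -6,"az": -26.8,"grip": 1},{"dx": 36.7,"dy": 45.3,"dz": -6,"az": -26.8,"grip": 1},{"dx": 36.7,"dy": 45.3,"dz": -6,"az": -26.8,"grip": 1},{"dx": 36.7,"dy": 45.3,"dz": -6,"az": -26.8,"grip": 1},{"dx": 36.7,"dy": 45.3,"dz": -6,"az": -26.8,"grip": 1},{"dx": 36.7,"dy": 45.3,"dz": -6,"az": -26.8,"grip": 1},{"dx": 36.7,"dy": 45.3,"dz": -6,"az": -26.8,"grip": 1},{"dx": 36.7,"dy": 45.3,"dz": -6,"az": -26.8,"grip": 1}]'

```text
invalid input at $.increments[0]: expected keys dx, dy, dz, ax, ay, az, grip
```

step_arm --increments '[{"dx": 36.7,"dy": 45.3,"dz": -6,"ax": 0,"ay": 0,"az": -26.8,"grip": 1},{"dx": 36.7,"dy": 45.3,"dz": -6,"ax": 0,"ay": 0,"az": -26.8,"grip": 1},{"dx": 36.7,"dy": 45.3,"dz": -6,"ax": 0,"ay": 0,"az": -26.8,"grip": 1},{"dx": 36.7,"dy": 45.3,"dz": -6,"ax": 0,"ay": 0,"az": -26.8,"grip": 1},{"dx": 36.7,"dy": 45.3,"dz": -6,"ax": 0,"ay": 0,"az": -26.8,"grip": 1},{"dx": 36.7,"dy": 45.3,"dz": -6,"ax": 0,"ay": 0,"az": -26.8,"grip": 1},{"dx": 36.7,"dy": 45.3,"dz": -6,"ax": 0,"ay": 0,"az": -26.8,"grip": 1},{"dx": 36.7,"dy": 45.3,"dz": -6,"ax": 0,"ay": 0,"az": -26.8,"grip": 1},{"dx": 36.7,"dy": 45.3,"dz": -6,"ax": 0,"ay": 0,"az": -26.8,"grip": 1},{"dx": 36.7,"dy": 45.3,"dz": -6,"ax": 0,"ay": 0,"az": -26.8,"grip": 1},{"dx": 36.7,"dy": 45.3,"dz": -6,"ax": 0,"ay": 0,"az": -26.8,"grip": 1},{"dx": 36.7,"dy": 45.3,"dz": -6,"ax": 0,"ay": 0,"az": -26.8,"grip": 1}]'

```text
t: 1.3
tool_pos: [0.5716, -0.0562, 0.1706]
eef_rot: [0.0, 0.999, -0.044, -0.0]
force: [1.0, -1.5, 0.6]
finger_gap: -0.0002
grip_force: 0.0
```

step_arm --increments '[{"dx": 0,"dy": 0,"dz": -5,"ax": 0,"ay": 0,"az": 0,"grip": 1},{"dx": 0,"dy": 0,"dz": -7.2,"ax": 0,"ay": 0,"az": 0,"grip": 1},{"dx": 0,"dy": 0,"dz": -7.8,"ax": 0,"ay": 0,"az": 0,"grip": 1},{"dx": 0,"dy": 0,"dz": -8.1,"ax": 0,"ay": 0,"az": 0,"grip": 1},{"dx": 0,"dy": 0,"dz": -8.2,"ax": 0,"ay": 0,"az": 0,"grip": 1},{"dx": 0,"dy": 0,"dz": -8.2,"ax": 0,"ay": 0,"az": 0,"grip": 1}]'

```text
t: 1.9
tool_pos: [0.5721, -0.0583, 0.0909]
eef_rot: [0.0, 0.999, -0.044, 0.002]
force: [-0.5, 0.9, -0.4]
finger_gap: 0.0001
grip_force: 0.0
```

```bash
python3 - <<'E'
from h import *
im=capture("scene");cv2.imwrite("pics/s2.png",cv2.resize(im[100:320,200:420,::-1],None,fx=2.7,fy=2.7,interpolation=cv2.INTER_CUBIC))
E
```

```text
(no output)
```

View pics/s2.png

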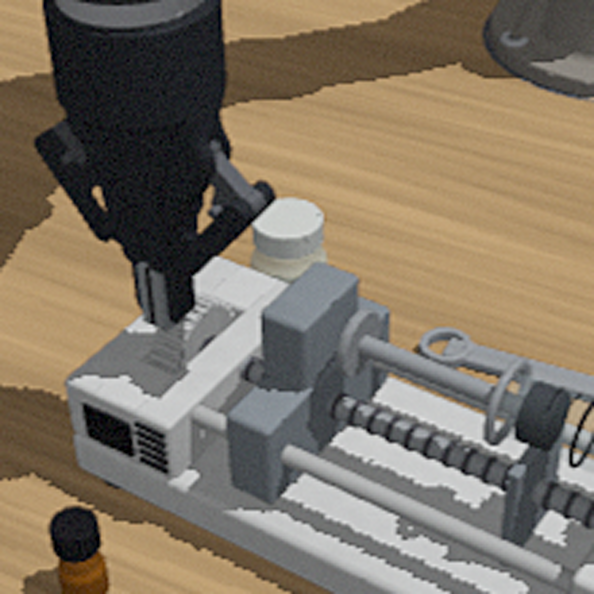

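The finger sits over the wheel's far-from-robot side, clear of the pusher, with the tip just above the rim at about (180,315) in the crop. I'll do a gentle partial stroke to learn the stiffness.

step_arm --increments '[{"dx": 0,"dy": 0,"dz": -0.3,"ax": 0,"ay": 0,"az": 0,"grip": 1},{"dx": -0.2,"dy": 0.02,"dz": -0.4,"ax": 0,"ay": 0,"az": 0,"grip": 1},{"dx": -0.6,"dy": 0.05,"dz": -0.4,"ax": 0,"ay": 0,"az": 0,"grip": 1},{"dx": -1.0,"dy": 0.09,"dz": -0.4,"ax": 0,"ay": 0,"az": 0,"grip": 1}]'

```text
t: 2.35
tool_pos: [0.5646, -0.0573, 0.0881]
eef_rot: [0.0, 0.999, -0.044, 0.005]
force: [2.3, -0.6, 8.0]
finger_gap: -0.0002
grip_force: 4.6
```

step_arm --increments '[{"dx": -0.5,"dy": 0.04,"dz": 0,"ax": 0,"ay": 0,"az": 0,"grip": 1},{"dx": -1.0,"dy": 0.09,"dz": 0,"ax": 0,"ay": 0,"az": 0,"grip": 1},{"dx": -1.5,"dy": 0.13,"dz": 0,"ax": 0,"ay": 0,"az": 0,"grip": 1},{"dx": -2.0,"dy": 0.17,"dz": 0,"ax": 0,"ay": 0,"az": 0,"grip": 1},{"dx": -2.2,"dy": 0.19,"dz": -0.05,"ax": 0,"ay": 0,"az": 0,"grip": 1}]'

```text
t: 2.85
tool_pos: [0.5399, -0.0551, 0.0867]
eef_rot: [0.0, 0.999, -0.044, 0.002]
force: [-0.4, -0.2, 6.0]
finger_gap: 0.0002
grip_force: 3.3
```

step_arm --increments '[{"dx": 0,"dy": 0,"dz": 1.0,"ax": 0,"ay": 0,"az": 0,"grip": 1},{"dx": 1.5,"dy": -0.13,"dz": 1.2,"ax": 0,"ay": 0,"az": 0,"grip": 1},{"dx": 3.3,"dy": -0.28,"dz": 0.9,"ax": 0,"ay": 0,"az": 0,"grip": 1}]'

```text
t: 3.15
tool_pos: [0.5716, -0.0578, 0.0947]
eef_rot: [0.0, 0.999, -0.044, -0.0]
force: [-0.7, 0.5, -0.3]
finger_gap: -0.0002
grip_force: 0.0
```

```bash
cat > m.py <<'E'
from h import *
def edge(g,rows,c0,c1):  # subpixel column of the strongest bright->dark step in [c0,c1) averaged over rows
    p=g[rows[0]:rows[1]].astype(float).mean(0);hi,lo=p[c0],p[c1]
    i=next(k for k in range(c0,c1) if p[k+1]<(hi+lo)/2);return i+(p[i]-(hi+lo)/2)/(p[i]-p[i+1])
def meas(show=True):
    t=cv2.cvtColor(capture("top"),cv2.COLOR_RGB2GRAY);sc=cv2.cvtColor(capture("scene"),cv2.COLOR_RGB2GRAY)
    return t,sc
def prof(sc,z,a0,a1,st=.0005):
    sv=np.arange(a0,a1,st);uv=proj("scene",[np.r_[W0+a*yh,z] for a in sv]).astype(np.float32)
    return sv,cv2.remap(sc.astype(np.float32),uv[:,:1],uv[:,1:],cv2.INTER_LINEAR).ravel()
def report():
    t,sc=meas()
    print("top pusher rows",[t[r,294:316].tolist() for r in(203,211)])
    print("top piston",t[209:213,220:240].mean(0).astype(int).tolist())
    sv,p=prof(sc,.108,.202,.226,.001);print("scene",[(int(a*1e3+.5),int(b)) for a,b in zip(sv,p)])
E
python3 -c "
from m import *
t=cv2.imread('pics/top0.png',0);print('old',[t[r,294:316].tolist() for r in(203,211)])
report()
print(robot.state()['tool_pos'],robot.state()['force'])"
```

```text
old [[170, 165, 164, 165, 165, 166, 163, 165, 165, 166, 166, 165, 164, 164, 109, 96, 102, 102, 101, 102, 104, 104], [78, 78, 77, 102, 102, 100, 80, 83, 87, 84, 84, 83, 81, 71, 95, 107, 107, 106, 100, 102, 102, 102]]
top pusher rows [[189, 189, 189, 188, 188, 187, 190, 189, 189, 186, 187, 112, 111, 119, 117, 117, 117, 115, 116, 115, 113, 115], [91, 91, 91, 119, 114, 115, 88, 97, 98, 98, 81, 105, 121, 121, 120, 121, 118, 118, 120, 118, 122, 121]]
top piston [94, 95, 90, 54, 42, 89, 71, 65, 94, 61, 73, 89, 96, 76, 51, 64, 67, 65, 65, 63]
scene [(202, 51), (203, 52), (204, 51), (205, 50), (206, 45), (207, 61), (208, 118), (209, 167), (210, 185), (211, 182), (212, 182), (213, 149), (214, 82), (215, 71), (216, 152), (217, 180), (218, 183), (219, 181), (220, 165), (221, 101), (222, 84), (223, 133), (224, 179), (225, 182)]
[ 0.57289836 -0.05788006  0.09359701] [-0.90765107 -0.25140495  0.4516151 ]
```

The first stroke moved the pusher about 4.8 mm with no slip. The remaining gap is about 7.7 mm. On to the second stroke.

step_arm --increments '[{"dx": 0,"dy": 0,"dz": -0.6,"ax": 0,"ay": 0,"az": 0,"grip": 1},{"dx": -0.1,"dy": 0.01,"dz": -0.9,"ax": 0,"ay": 0,"az": 0,"grip": 1},{"dx": -0.6,"dy": 0.05,"dz": -0.9,"ax": 0,"ay": 0,"az": 0,"grip": 1},{"dx": -1.2,"dy": 0.1,"dz": -0.9,"ax": 0,"ay": 0,"az": 0,"grip": 1},{"dx": -1.8,"dy": 0.16,"dz": -0.9,"ax": 0,"ay": 0,"az": 0,"grip": 1},{"dx": -2.4,"dy": 0.21,"dz": -0.9,"ax": 0,"ay": 0,"az": 0,"grip": 1},{"dx": -3.0,"dy": 0.26,"dz": -0.9,"ax": 0,"ay": 0,"az": 0,"grip": 1},{"dx": -3.3,"dy": 0.29,"dz": -0.9,"ax": 0,"ay": 0,"az": 0,"grip": 1},{"dx": -3.3,"dy": 0.29,"dz": 0.1,"ax": 0,"ay": 0,"az": 0,"grip": 1},{"dx": -1.5,"dy": 0.13,"dz": 0.3,"ax": 0,"ay": 0,"az": 0,"grip": 1},{"dx": 0,"dy": 0,"dz": 0,"ax": 0,"ay": 0,"az": 0,"grip": 1}]'

```text
t: 4.35
tool_pos: [0.5718, -0.0579, 0.0946]
eef_rot: [0.0, 0.999, -0.044, 0.0]
force: [0.4, -0.6, -0.0]
finger_gap: -0.0004
grip_force: 0.0
```

```bash
python3 -c "
from m import *
report()"
```

```text
top pusher rows [[190, 191, 187, 189, 186, 188, 190, 190, 128, 113, 119, 120, 120, 115, 117, 114, 114, 115, 111, 113, 115, 111], [91, 92, 93, 118, 119, 114, 88, 76, 108, 121, 119, 119, 119, 118, 118, 115, 121, 117, 116, 117, 117, 117]]
top piston [93, 95, 90, 55, 43, 88, 70, 66, 93, 61, 73, 89, 97, 76, 52, 63, 66, 66, 67, 62]
scene [(202, 51), (203, 51), (204, 50), (205, 50), (206, 47), (207, 65), (208, 118), (209, 166), (210, 186), (211, 183), (212, 182), (213, 149), (214, 80), (215, 75), (216, 152), (217, 179), (218, 182), (219, 181), (220, 165), (221, 100), (222, 84), (223, 135), (224, 178), (225, 181)]
```

Stroke 2 gave 4.4 mm and about 3.3 mm of gap remains. Two more full strokes are still well short of the mark.

step_arm --increments '[{"dx": 0,"dy": 0,"dz": -0.6,"ax": 0,"ay": 0,"az": 0,"grip": 1},{"dx": -0.1,"dy": 0.01,"dz": -0.9,"ax": 0,"ay": 0,"az": 0,"grip": 1},{"dx": -0.6,"dy": 0.05,"dz": -0.9,"ax": 0,"ay": 0,"az": 0,"grip": 1},{"dx": -1.2,"dy": 0.1,"dz": -0.9,"ax": 0,"ay": 0,"az": 0,"grip": 1},{"dx": -1.8,"dy": 0.16,"dz": -0.9,"ax": 0,"ay": 0,"az": 0,"grip": 1},{"dx": -2.4,"dy": 0.21,"dz": -0.9,"ax": 0,"ay": 0,"az": 0,"grip": 1},{"dx": -3.0,"dy": 0.26,"dz": -0.9,"ax": 0,"ay": 0,"az": 0,"grip": 1},{"dx": -3.3,"dy": 0.29,"dz": -0.9,"ax": 0,"ay": 0,"az": 0,"grip": 1},{"dx": -3.3,"dy": 0.29,"dz": 0.1,"ax": 0,"ay": 0,"az": 0,"grip": 1},{"dx": -1.5,"dy": 0.13,"dz": 0.3,"ax": 0,"ay": 0,"az": 0,"grip": 1},{"dx": 0,"dy": 0,"dz": 0,"ax": 0,"ay": 0,"az": 0,"grip": 1}]'

```text
t: 5.55
tool_pos: [0.5718, -0.0579, 0.0946]
eef_rot: [0.0, 0.999, -0.044, -0.0]
force: [0.5, -0.7, 0.4]
finger_gap: -0.0001
grip_force: 0.0
```

step_arm --increments '[{"dx": 0,"dy": 0,"dz": -0.6,"ax": 0,"ay": 0,"az": 0,"grip": 1},{"dx": -0.1,"dy": 0.01,"dz": -0.9,"ax": 0,"ay": 0,"az": 0,"grip": 1},{"dx": -0.6,"dy": 0.05,"dz": -0.9,"ax": 0,"ay": 0,"az": 0,"grip": 1},{"dx": -1.2,"dy": 0.1,"dz": -0.9,"ax": 0,"ay": 0,"az": 0,"grip": 1},{"dx": -1.8,"dy": 0.16,"dz": -0.9,"ax": 0,"ay": 0,"az": 0,"grip": 1},{"dx": -2.4,"dy": 0.21,"dz": -0.9,"ax": 0,"ay": 0,"az": 0,"grip": 1},{"dx": -3.0,"dy": 0.26,"dz": -0.9,"ax": 0,"ay": 0,"az": 0,"grip": 1},{"dx": -3.3,"dy": 0.29,"dz": -0.9,"ax": 0,"ay": 0,"az": 0,"grip": 1},{"dx": -3.3,"dy": 0.29,"dz": 0.1,"ax": 0,"ay": 0,"az": 0,"grip": 1},{"dx": -1.5,"dy": 0.13,"dz": 0.3,"ax": 0,"ay": 0,"az": 0,"grip": 1},{"dx": 0,"dy": 0,"dz": 0,"ax": 0,"ay": 0,"az": 0,"grip": 1}]'

```text
t: 6.65
tool_pos: [0.5714, -0.0579, 0.0944]
eef_rot: [0.0, 0.999, -0.044, -0.0]
force: [1.3, -0.4, -0.8]
finger_gap: -0.0003
grip_force: 0.0
```

```bash
python3 -c "
from m import *
report()"
```

```text
top pusher rows [[193, 189, 117, 114, 118, 120, 118, 117, 116, 117, 113, 111, 116, 115, 112, 111, 114, 89, 72, 92, 99, 97], [117, 86, 108, 118, 118, 118, 121, 119, 121, 117, 117, 120, 118, 120, 117, 114, 105, 69, 97, 97, 97, 94]]
top piston [95, 96, 90, 56, 40, 88, 69, 65, 74, 54, 65, 65, 68, 68, 52, 63, 67, 55, 86, 92]
scene [(202, 60), (203, 61), (204, 61), (205, 61), (206, 63), (207, 59), (208, 58), (209, 55), (210, 50), (211, 55), (212, 55), (213, 41), (214, 29), (215, 83), (216, 155), (217, 180), (218, 183), (219, 184), (220, 166), (221, 101), (222, 88), (223, 136), (224, 178), (225, 182)]
```

```bash
cat >> m.py <<'E'
def snap(name):
    t=capture("top");sc=capture("scene")
    cv2.imwrite(f"pics/{name}_t.png",t[:,:,::-1]);cv2.imwrite(f"pics/{name}_s.png",sc[:,:,::-1])
    a=cv2.resize(t[195:230,205:255,::-1],(798,558),interpolation=cv2.INTER_CUBIC)[:, :]
    b=cv2.resize(sc[235:285,380:440,::-1],None,fx=6.6,fy=6.6,interpolation=cv2.INTER_CUBIC)
    a=cv2.resize(t[192:232,212:262,::-1],None,fx=7.9,fy=7.9,interpolation=cv2.INTER_CUBIC)
    h=max(a.shape[0],b.shape[0]);pad=lambda x:cv2.copyMakeBorder(x,0,h-x.shape[0],0,0,cv2.BORDER_CONSTANT)
    cv2.imwrite(f"pics/{name}.png",np.hstack([pad(b),pad(a)]))
E
python3 -c "
from m import *
snap('c1');print(cv2.imread('pics/c1.png').shape)"
```

```text
(330, 791, 3)
```

View pics/c1.png

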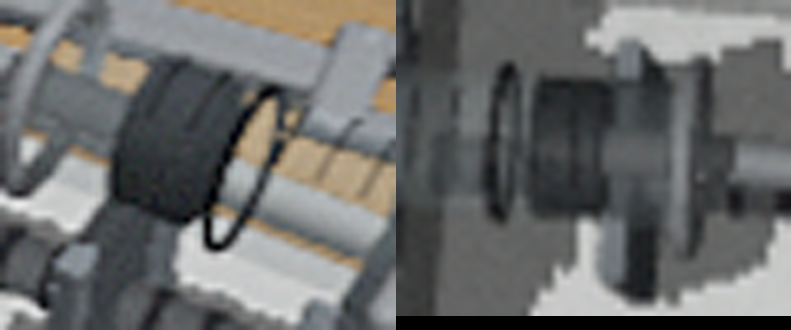

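The piston edge (right panel x≈530) now stands about 4.2 px, roughly 6.7 mm, short of the ring's top arc (x≈496). The scene panel agrees roughly. I'll quantify it along several parallel lines.

```bash
cat >> m.py <<'E'
def lines(f):
    sc=cv2.imread(f,0)
    for z in(.112,.115,.117,.119,.121):
        sv,p=prof(sc,z,.198,.230,.001);print(z,p.astype(int).tolist())
E
python3 -c "
from m import *
lines('pics/scene0.png');print();lines('pics/c1_s.png')
for f in('top0','c1_t'):
  t=cv2.imread(f'pics/{f}.png',0);print(f)
  for r in(204,206,208,210,212,214):print(r,t[r,219:240].tolist())"
```

```text
0.112 [53, 53, 55, 58, 54, 48, 50, 51, 45, 39, 86, 129, 141, 140, 150, 134, 72, 33, 62, 124, 147, 149, 140, 118, 65, 81, 131, 148, 145, 141, 142, 139]
0.115 [60, 50, 43, 58, 56, 50, 50, 54, 48, 36, 47, 119, 148, 153, 151, 153, 129, 57, 47, 122, 156, 152, 153, 141, 101, 25, 70, 126, 151, 149, 149, 148]
0.117 [61, 52, 44, 52, 59, 53, 49, 57, 55, 43, 52, 105, 147, 150, 151, 152, 144, 98, 38, 73, 137, 155, 154, 139, 103, 52, 31, 108, 145, 153, 151, 148]
0.119 [66, 62, 51, 47, 65, 59, 54, 54, 62, 52, 55, 90, 138, 153, 153, 153, 151, 130, 46, 57, 122, 155, 153, 150, 118, 87, 73, 94, 134, 151, 156, 154]
0.121 [64, 66, 62, 53, 58, 66, 66, 60, 57, 55, 47, 76, 132, 157, 153, 153, 153, 142, 101, 29, 77, 135, 157, 154, 117, 76, 81, 92, 77, 111, 132, 139]

0.112 [61, 55, 61, 62, 64, 67, 66, 64, 62, 60, 65, 62, 60, 60, 56, 52, 31, 34, 81, 138, 159, 162, 154, 130, 72, 89, 143, 163, 157, 156, 157, 153]
0.115 [64, 57, 53, 65, 70, 69, 69, 68, 67, 57, 52, 61, 64, 63, 63, 65, 52, 18, 49, 139, 170, 167, 168, 154, 111, 27, 83, 140, 166, 164, 160, 162]
0.117 [65, 62, 57, 59, 69, 70, 68, 70, 75, 66, 55, 59,
[... 770 characters left out ...]
 78, 57, 62, 78, 43, 63, 80, 85, 63, 45, 53, 59, 57, 60, 48]
214 [63, 75, 75, 67, 25, 22, 71, 43, 65, 70, 47, 57, 78, 85, 51, 34, 39, 48, 44, 45, 46]
c1_t
204 [61, 107, 112, 111, 108, 54, 53, 71, 60, 106, 61, 31, 37, 42, 43, 40, 39, 41, 42, 38, 50]
206 [72, 107, 114, 116, 93, 37, 87, 84, 64, 94, 49, 47, 51, 49, 48, 36, 48, 47, 42, 37, 50]
208 [73, 111, 115, 111, 94, 39, 106, 90, 70, 96, 55, 54, 55, 57, 56, 46, 56, 55, 48, 60, 74]
210 [75, 87, 89, 85, 52, 49, 84, 65, 60, 76, 60, 71, 71, 70, 71, 50, 65, 71, 56, 83, 94]
212 [77, 94, 98, 85, 47, 43, 88, 64, 76, 63, 43, 60, 53, 63, 65, 50, 63, 68, 53, 89, 93]
214 [74, 86, 90, 73, 36, 32, 79, 53, 74, 65, 49, 51, 51, 59, 54, 41, 55, 56, 52, 52, 79]
```

The piston is now about 6.6 mm short. One more full stroke of about 4.6 mm, then I'll measure again.

step_arm --increments '[{"dx": 0,"dy": 0,"dz": -0.6,"ax": 0,"ay": 0,"az": 0,"grip": 1},{"dx": -0.1,"dy": 0.01,"dz": -0.9,"ax": 0,"ay": 0,"az": 0,"grip": 1},{"dx": -0.6,"dy": 0.05,"dz": -0.9,"ax": 0,"ay": 0,"az": 0,"grip": 1},{"dx": -1.2,"dy": 0.1,"dz": -0.9,"ax": 0,"ay": 0,"az": 0,"grip": 1},{"dx": -1.8,"dy": 0.16,"dz": -0.9,"ax": 0,"ay": 0,"az": 0,"grip": 1},{"dx": -2.4,"dy": 0.21,"dz": -0.9,"ax": 0,"ay": 0,"az": 0,"grip": 1},{"dx": -3.0,"dy": 0.26,"dz": -0.9,"ax": 0,"ay": 0,"az": 0,"grip": 1},{"dx": -3.0,"dy": 0.26,"dz": 0.1,"ax": 0,"ay": 0,"az": 0,"grip": 1},{"dx": -1.5,"dy": 0.13,"dz": 0.3,"ax": 0,"ay": 0,"az": 0,"grip": 1},{"dx": 0,"dy": 0,"dz": 0,"ax": 0,"ay": 0,"az": 0,"grip": 1}]'

```text
t: 7.85
tool_pos: [0.5718, -0.0579, 0.0946]
eef_rot: [0.0, 0.999, -0.044, 0.0]
force: [1.0, 1.3, -0.1]
finger_gap: -0.0003
grip_force: 0.0
```

```bash
python3 -c "
from m import *
snap('c2')
lines('pics/c2_s.png')
t=cv2.imread('pics/c2_t.png',0)
print(t[203,285:300].tolist())
for r in(204,206,208,210,212,214):print(r,t[r,219:240].tolist())"
```

```text
0.112 [100, 65, 61, 63, 64, 66, 65, 66, 64, 60, 68, 64, 60, 64, 69, 59, 40, 26, 27, 47, 51, 97, 139, 138, 75, 87, 141, 162, 159, 158, 156, 153]
0.115 [109, 86, 54, 64, 68, 70, 72, 70, 67, 56, 53, 68, 69, 72, 72, 70, 54, 34, 28, 44, 60, 88, 143, 156, 114, 26, 84, 140, 165, 165, 161, 161]
0.117 [158, 141, 95, 51, 66, 70, 69, 74, 75, 66, 53, 58, 68, 70, 71, 70, 69, 48, 28, 31, 55, 71, 130, 150, 120, 56, 38, 119, 159, 167, 164, 164]
0.119 [167, 158, 128, 69, 62, 67, 71, 73, 69, 71, 63, 58, 67, 70, 70, 73, 71, 52, 29, 26, 41, 69, 129, 159, 134, 99, 81, 103, 147, 164, 168, 166]
0.121 [166, 171, 159, 114, 62, 70, 75, 76, 76, 74, 69, 65, 67, 71, 76, 73, 73, 66, 47, 25, 32, 76, 127, 162, 132, 87, 92, 103, 86, 125, 144, 151]
[191, 192, 190, 192, 193, 191, 183, 191, 155, 119, 116, 118, 118, 118, 118]
204 [60, 103, 109, 108, 108, 54, 54, 73, 52, 41, 39, 34, 44, 46, 41, 36, 37, 40, 84, 103, 88]
206 [72, 110, 114, 117, 95, 37, 85, 80, 56, 51, 33, 43, 51, 46, 45, 39, 40, 43, 88, 112, 89]
208 [74, 111, 113, 114, 91, 45, 107, 79, 61, 60, 43, 53, 55, 55, 57, 48, 47, 79, 87, 91, 84]
210 [75, 91, 92, 86, 57, 45, 87, 72, 70, 73, 58, 68, 68, 69, 69, 49, 55, 94, 93, 93, 96]
212 [77, 95, 97, 89, 49, 43, 90, 63, 54, 52, 41, 60, 55, 62, 68, 47, 62, 94, 94, 92, 92]
214 [73, 86, 88, 77, 37, 28, 77, 57, 54, 48, 46, 55, 53, 55, 50, 35, 47, 51, 84, 85, 84]
```

View pics/c2.png

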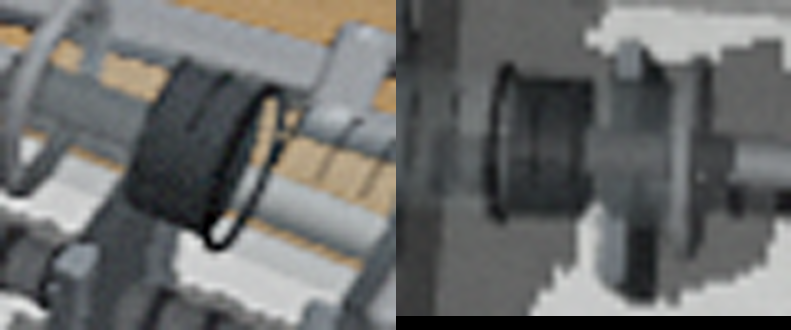

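The piston has moved about 10.5 mm and sits about 3.1 mm short by the scene view and about 3.6–4 mm by the top view. In the right panel its edge is at x≈514 against the ring arc at x≈494. Next is a shorter stroke of about 2.5 mm.

step_arm --increments '[{"dx": 0,"dy": 0,"dz": -0.6,"ax": 0,"ay": 0,"az": 0,"grip": 1},{"dx": -0.1,"dy": 0.01,"dz": -0.9,"ax": 0,"ay": 0,"az": 0,"grip": 1},{"dx": -0.5,"dy": 0.04,"dz": -0.9,"ax": 0,"ay": 0,"az": 0,"grip": 1},{"dx": -1.0,"dy": 0.09,"dz": -0.9,"ax": 0,"ay": 0,"az": 0,"grip": 1},{"dx": -1.5,"dy": 0.13,"dz": -0.9,"ax": 0,"ay": 0,"az": 0,"grip": 1},{"dx": -1.9,"dy": 0.17,"dz": -0.9,"ax": 0,"ay": 0,"az": 0,"grip": 1},{"dx": -1.9,"dy": 0.17,"dz": -0.9,"ax": 0,"ay": 0,"az": 0,"grip": 1},{"dx": -1.9,"dy": 0.17,"dz": 0.1,"ax": 0,"ay": 0,"az": 0,"grip": 1},{"dx": -1.5,"dy": 0.13,"dz": 0.3,"ax": 0,"ay": 0,"az": 0,"grip": 1},{"dx": 0,"dy": 0,"dz": 0,"ax": 0,"ay": 0,"az": 0,"grip": 1}]'

```text
t: 8.95
tool_pos: [0.5705, -0.0578, 0.0939]
eef_rot: [0.0, 0.999, -0.044, -0.001]
force: [-0.1, 0.4, 0.0]
finger_gap: 0.0001
grip_force: 0.0
```

```bash
python3 -c "
from m import *
snap('c3')
lines('pics/c3_s.png')
t=cv2.imread('pics/c3_t.png',0)
print(t[203,285:300].tolist())
for r in(204,206,208,210,212,214):print(r,t[r,219:240].tolist())"
```

```text
0.112 [114, 105, 101, 89, 72, 65, 63, 65, 64, 61, 63, 65, 66, 69, 67, 58, 37, 26, 37, 58, 61, 61, 60, 55, 56, 94, 146, 163, 158, 156, 157, 153]
0.115 [109, 95, 86, 102, 88, 66, 69, 70, 66, 55, 51, 69, 71, 72, 72, 72, 66, 39, 30, 45, 61, 61, 59, 58, 58, 42, 84, 139, 163, 162, 162, 163]
0.117 [157, 142, 119, 131, 126, 88, 64, 64, 73, 62, 52, 61, 72, 69, 69, 71, 67, 44, 25, 34, 55, 62, 62, 62, 60, 54, 45, 120, 159, 168, 165, 164]
0.119 [167, 156, 135, 126, 145, 107, 72, 67, 73, 70, 62, 60, 69, 71, 72, 75, 75, 58, 28, 29, 49, 64, 63, 60, 59, 77, 89, 105, 148, 164, 167, 166]
0.121 [167, 169, 156, 134, 140, 137, 93, 70, 72, 73, 70, 63, 65, 75, 76, 75, 74, 67, 47, 28, 34, 53, 66, 63, 59, 70, 98, 104, 84, 122, 144, 153]
[191, 191, 193, 193, 182, 183, 181, 123, 112, 119, 119, 116, 118, 115, 117]
204 [59, 106, 112, 109, 111, 51, 29, 38, 41, 41, 39, 37, 43, 44, 45, 41, 33, 102, 108, 108, 86]
206 [75, 111, 114, 117, 94, 35, 37, 49, 48, 48, 31, 49, 46, 50, 50, 31, 32, 106, 112, 112, 90]
208 [79, 109, 114, 112, 97, 38, 46, 60, 60, 61, 35, 57, 57, 54, 56, 48, 83, 82, 89, 89, 85]
210 [77, 90, 92, 86, 53, 38, 52, 69, 70, 68, 58, 72, 69, 69, 61, 55, 95, 98, 95, 92, 94]
212 [75, 94, 96, 90, 47, 31, 56, 59, 55, 53, 42, 60, 56, 60, 57, 62, 90, 90, 95, 93, 90]
214 [73, 84, 86, 72, 37, 22, 50, 50, 49, 54, 45, 54, 51, 55, 47, 36, 52, 62, 86, 83, 84]
```

View pics/c3.png

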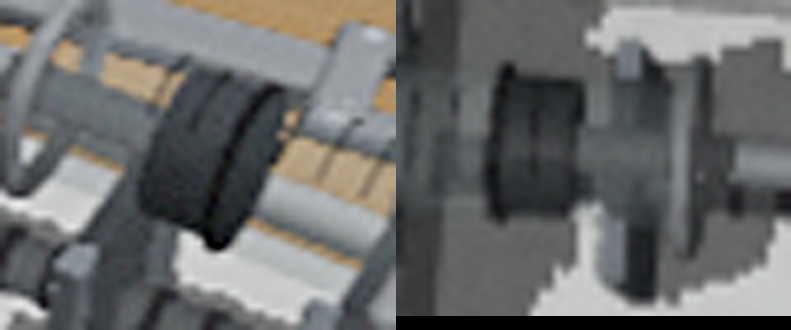

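The piston edge now coincides with the ring: in the right panel the ring arc and edge merge at x≈495–500. It has moved about 13.4 mm, and both views put it within roughly 0–1.3 mm short. I'll lift away and do one last check.

step_arm --increments '[{"dx": 0,"dy": 0,"dz": 3,"ax": 0,"ay": 0,"az": 0,"grip": 1},{"dx": 0,"dy": 0,"dz": 6,"ax": 0,"ay": 0,"az": 0,"grip": 1},{"dx": 0,"dy": 0,"dz": 8,"ax": 0,"ay": 0,"az": 0,"grip": 1},{"dx": 0,"dy": 0,"dz": 8,"ax": 0,"ay": 0,"az": 0,"grip": 1},{"dx": 0,"dy": 0,"dz": 8,"ax": 0,"ay": 0,"az": 0,"grip": 1}]'

```text
t: 9.55
tool_pos: [0.5709, -0.0577, 0.173]
eef_rot: [0.0, 0.999, -0.044, -0.001]
force: [0.3, 0.2, 0.1]
finger_gap: -0.0001
grip_force: 0.0
```

```bash
python3 -c "
from m import *
snap('c4')
for f in('scene0','c1_s','c2_s','c4_s'):
  sc=cv2.imread(f'pics/{f}.png',0)
  for z in (.106,.108,.110):
    sv,p=prof(sc,z,.204,.227,.001);print(f,z,p.astype(int).tolist())
t=cv2.imread('pics/c4_t.png',0)
print(t[203,285:300].tolist())
for r in(206,208,210,212):print(r,t[r,219:240].tolist())
print(robot.state()['tool_pos'],robot.state()['force'])"
```

```text
scene0 0.106 [41, 41, 34, 65, 114, 154, 159, 161, 147, 98, 22, 100, 147, 161, 159, 163, 133, 76, 70, 136, 157, 159, 156, 154]
scene0 0.108 [48, 47, 42, 55, 106, 151, 167, 167, 166, 135, 73, 64, 140, 165, 167, 167, 151, 88, 75, 122, 162, 168, 167, 165]
scene0 0.11 [51, 48, 45, 42, 100, 144, 164, 159, 163, 147, 78, 19, 109, 153, 160, 159, 150, 102, 71, 101, 145, 159, 161, 157]
c1_s 0.106 [58, 55, 58, 57, 55, 54, 50, 54, 47, 29, 17, 112, 161, 176, 173, 175, 144, 86, 80, 150, 171, 171, 170, 168]
c1_s 0.108 [59, 58, 60, 64, 59, 54, 49, 52, 53, 41, 30, 83, 156, 178, 181, 182, 163, 99, 83, 133, 176, 182, 179, 178]
c1_s 0.11 [62, 61, 59, 56, 60, 58, 56, 55, 54, 44, 24, 32, 126, 169, 174, 172, 163, 115, 81, 112, 161, 175, 174, 170]
c2_s 0.106 [57, 57, 54, 57, 59, 58, 60, 57, 49, 33, 17, 33, 40, 58, 112, 167, 148, 87, 77, 148, 170, 172, 170, 170]
c2_s 0.108 [61, 61, 63, 59, 60, 60, 60, 60, 56, 44, 27, 25, 44, 50, 87, 156, 166, 102, 85, 135, 178, 180, 179, 178]
c2_s 0.11 [60, 63, 64, 61, 64, 61, 61, 64, 58, 50, 34, 23, 37, 44, 67, 119, 157, 117, 80, 110, 160, 173, 172, 169]
c4_s 0.106 [58, 61, 50, 55, 58, 59, 54, 57, 54, 39, 17, 32, 46, 52, 55, 48, 47, 46, 81, 147, 167, 168, 166, 166]
c4_s 0.108 [59, 56, 62, 58, 57, 56, 59, 57, 52, 40, 30, 29, 44, 52, 50, 48, 52, 46, 77, 136, 175, 179, 175, 172]
c4_s 0.11 [59, 60, 63, 67, 61, 60, 62, 61, 61, 52, 31, 21, 34, 51, 55, 52, 51, 47, 67, 116, 159, 172, 166, 164]
[191, 190, 193, 191, 181, 181, 181, 121, 110, 118, 119, 120, 119, 116, 115]
206 [73, 109, 112, 114, 96, 36, 34, 53, 50, 52, 31, 47, 48, 48, 44, 31, 38, 105, 110, 111, 89]
208 [72, 109, 112, 113, 89, 41, 47, 55, 59, 58, 45, 56, 57, 57, 55, 49, 80, 85, 90, 88, 81]
210 [75, 92, 92, 87, 52, 43, 50, 68, 68, 68, 60, 69, 68, 70, 58, 57, 93, 99, 95, 99, 95]
212 [82, 94, 97, 89, 45, 32, 52, 60, 53, 50, 40, 59, 52, 62, 59, 64, 89, 93, 92, 93, 94]
[ 0.57027038 -0.05780978  0.17182298] [-0.44121521  0.42607296 -0.48760775]
```

The scene view puts the edge at about 0 mm and the top view at about −1.3 mm, both inside the ±2 mm window. The finger is 8 cm clear and everything is still, so I'll hand it in.

```bash
python3 -c "
from station import robot
print(robot.finish_job())"
```

```text
the job is handed in; nothing more can be done
None
```

I rolled the wheel in six strokes until the pusher met the plunger and the piston's front edge lined up with the thick mark (about 0 mm off in the scene view, 1.3 mm short in the top view), then lifted the finger clear and handed the job in at about 10 s; no verdict was returned.

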